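# Fit the filter glass and retaining ring on a detector cell

### The job

Drop the green filter glass into the mouth of the detector cell so that it lies flat, then set the blue retaining ring over the neck of the cell and screw it down clockwise until it is snug on the glass. Snug means firm but not forced: overtightening cracks the glass. Leave the rest of the bench undisturbed.

Things in the scene. Friction and masses are not known exactly. Their poses are not given: they have to be found in the camera images.
- cell: Detector cell, fixed: aluminium block 110 x 110 x 30 mm; a steel neck on its top, 46 mm across outside, rises to 49.5 mm above the bench, with a bore 39 mm across and a sloped lead-in. Origin at the centre of the block's underside, z up the neck's axis. Three brass helical ribs (out to 56 mm across, 3 mm thick), each 70 degrees long, run round the neck with 50 degree gaps between.
- cell_gap (a point): Middle of one gap between ribs, on the cell's +x axis, 25 mm out from the neck's axis, 44.4 mm above the bench; the others lie at +120 and -120 degrees; orange lines on the block mark all three. Seen from above, a rib starts 25 degrees clockwise of each gap middle (underside 44.4 mm above the bench), descends 6.2 mm going clockwise and ends at a stop 95 degrees clockwise of it.
- cell_mouth (a point): Centre of the neck's top rim, 49.5 mm above the bench on the cell's axis. In the bore a white spring washer (pushing 3 to 5 N) first carries the glass, its underside 42 mm above the bench and its top 6.5 mm proud of the rim. Below is a firm gasket for the glass (20 N/mm), 0.5 to 3.7 mm lower, different from cell to cell and hidden.
- green_glass: Green filter glass: solid disc 36 mm across, 14 mm thick, 50 g, lying flat on the pad. Origin at the centre of its underside.
- ring: Retaining ring, about 200 g: blue cap 66 mm across, 23 mm high, open below, top 5 mm thick with a 24 mm hole and two upright grip ears (overall height 39 mm). Origin at the centre of its underside, z up. Set over the neck with its pins in the gaps, it rests on the glass with its underside 38 mm above the bench. Turned clockwise seen from above, it is drawn down about 6.2 mm per 70 degrees.
- ring_ears (a point): Middle between the ring's ears, 31 mm above its underside. Each ear is 30 mm long, 6 mm thick, 16 mm high; outer faces flat, 40 mm apart, square to the ring's y axis. The ears sit on a sprung turntable, twisting 7 degrees on the ring per N m. Turning takes up to 0.2 N m against the washer, more once the glass meets the gasket: 0.35 is snug, over 0.7 may crack it. Friction holds it when released.
- ring_pin (a point): Inner tip of one of three steel pins inside the ring's lower edge, on the ring's +x axis, 24.8 mm from the axis, 3 mm above the underside; the others are at +120 and -120 degrees; orange lines on the ring's top mark all three. Pins are 5 mm thick. Within about 18 degrees of the gap middles they drop through the gaps; clockwise they then run under the ribs.
- pad: White filter pad, fixed: 150 x 95 x 6 mm, carries the green and the amber glass, 70 mm apart along its x axis. Origin at the centre of its underside.
- amber_glass: Amber spare filter glass, same size as the green one, lying on the same pad; leave it alone.
- vial: Small amber vial with blue cap, 28 mm across, 45 mm tall; bystander, origin at the centre of its underside.
- spacer: Loose brass spacer ring, 40 mm across, 8 mm high, on the bench; bystander, not needed.
- driver: Screwdriver with red handle, lying on the bench beyond the cell; bystander.
- wash: White wash bottle, 68 mm across, 160 mm tall; bystander.
- mug: White mug, 80 mm across, 90 mm tall; bystander.
- beaker: Glass beaker, 70 mm across, 85 mm tall; bystander.
Not all that is in view belongs to the job. There is more than one size of the green_glass; the job needs the smaller.

How it is judged:
By the outcome, as a careful person would: the job done as asked, in the order asked, and still so for the second after the job is handed in, with the robot touching nothing.
It also fails if it takes over 67 s, if anything falls off the work surface, if the arm or the gripper's body presses on something with over 40 N, if the wrist force passes 120 N, or if a joint passes its speed limit or range.

### The arm

A 6-joint arm with a two-finger parallel gripper is mounted at the origin on the work surface. World frame = base frame: x ahead of the robot, y to its left, z up, the work surface at z = 0. Lengths are in m, angles in rad, forces in N, time in s.
With the tool pointing down it reaches from about 0.3 to 0.775 m from the base axis. Payload 14.6 kg.
Tool frame: the origin (TCP) lies midway between the tips of the shut fingers; the grasp point (between the pads) lies 19 mm behind it; z points along the fingers, y is the line along which they close (so a half turn about z gives the same grasp; the last joint's range is limited). The gripper opens to 85 mm and grips with 20 to 120 N. Pads are 22 mm wide; open, the fingers measure 114 mm over their backs; the gripper's body (76 mm by 85 mm) begins 54 mm behind the grasp point. The pads swing forward as they close: fully open they stand 13 mm farther back than shut.
Start: joints at [-1.206, 0.3, 1.521, -0, 1.321, -0.067], TCP at [0.23, -0.5, 0.231] pointing down, gripper open.
Joint ranges: [-3.03, 3.03], [-0.79, 2.21], [0.23, 2.52], [-1.04, 4.18], [0, 3.07], [-2.55, 2.55]. Speed limits (rad/s): [2.22, 2.22, 2.57, 3.14, 3.14, 3.14].

### API

Orientations are given as [roll, pitch, yaw] about the fixed x, y, z axes, in that order (R = Rz(yaw) Ry(pitch) Rx(roll)).
In Python, from rig import * gives the robot as it stands. The module is installed in compiled form; this text tells all that it offers.
- The arm moves only by the tool arm_command, never from a script. Its arguments are lists of equal length, an entry for each row: "translation": the shift along the tool's x, y, z each as a share of 0.02 m, from -1 to 1, a list of three; "yaw": the turn about the tool's z as a share of 0.08 rad, from -1 to 1. In form: {"translation": [[x, y, z], ...], "yaw": [yaw, ...]}. A call has 1 to 5 rows; each row shifts and turns the commanded pose from where the row before left it, along the tool's axes as they then stand; what a row does not reach is not made up. A row lasts 1/10 s, in which the tool goes at most 50 mm and 8.59 degrees, less where a joint would pass 70% of its speed; a pose out of reach is approached as far as the arm can. A call with a number of a shift or a turn outside -1 to 1 is refused whole. A call with a gripper value outside its range is refused whole. "hand" is the closure, from 0 (fully open) to 1 (shut), set as the call begins (left out, the last holds). The fingers move at their own pace and stop on an object; "grip_force" is the grip in N (left out, the last holds). Time passes only in rows, so rows that do not move let the fingers close. It gives the time, the measured TCP pose, the force, the opening and the grip force at its end, in the units of the state.
- get_state(): the state, without advancing time (a new reading comes with each control period).
- camera(name): name is "scene" or "side" or "wrist"; returns the picture (384x512x3 uint8, blue, green, red); there is no depth.
- get_calibration(name): a dict with "fx", "fy", "cx", "cy" (pixels), "cam_to_world" (4x4, takes a point from camera to world coordinates); the wrist camera has in their place "tool_from_camera" (4x4, takes a point from camera to tool coordinates, whose origin is the TCP and whose axes are the flange's). Camera axes: x right, y up, looking along -z (the intrinsics and any distortion apply to the point x, -y, -z); pixel columns grow to the right and rows downward; lengths in m; the calibration is good to about 2 mm. A picture is of the moment at which its call begins: read the wrist's pose just before it. get_calibration takes no time and is no camera call.
- job_done(): hands the job in; it is judged then, once.
Trained networks look in the newest picture that a camera, given by its name, has taken for a name from the list of things; names that differ only in an ending like _2 or _b are one class to them, and where a whole thing is asked for, a point or a joint stands for the part that bears it (a point fixed in the world has none). Each returns a list of dicts, best first, with "confidence" (0 to 1); they miss things now and then, are a little off and sometimes report something else, mostly with a low value. They report only what shows in the picture. A call takes as long as a camera call. They do not tell look-alikes from the thing itself.
- boxes_of(camera, name): "uv" ([column, row] in pixels, amid what is visible of it).
- spot_point(camera, name): "uv" ([column, row] in pixels: a listed point, or the origin of a listed thing).
The state is a dict: "t": time; "joint_positions": joint angles; "qd": joint speeds; "joint_torque": joint torques, N m; "tcp_pos": TCP position; "tool_rot": TCP orientation; "force": force on the tool from outside, world axes, zero at the start; "torque": the same for the moment, N m; "grip_width": finger opening in m; "grip_force": force on a finger pad.
Only numpy, scipy, OpenCV 4.12 (cv2) and the standard library are available. Lean on these libraries where they do the work, as an engineer would, in place of code of your own. Each camera call takes 0.05 s, during which the arm holds its last target. There are 200 camera calls.

## Working session

There is one attempt and no reset: what is moved stays moved. The work goes in short steps, Python scripts to look and compute and a tool call to move; the robot and the scene stay as the last step left them, time stands still between calls to the robot, and variables do not carry over. Pictures are saved under pics/ and viewed, at most 10 in all, crops included, and the job is handed in when it is done.

Besides the shell and the picture viewer there is one more tool, called after "Emit:" by a JSON object that holds its "name" and its "arguments". arm_command: Moves the arm, as the interface text tells. Its arguments: {"type":"object","properties":{"translation":{"type":"array","items":{"type":"array","items":{"type":"number","minimum":-1,"maximum":1}}},"yaw":{"type":"array","items":{"type":"number","minimum":-1,"maximum":1}},"hand":{"type":"number"},"grip_force":{"type":"number"}},"required":["translation","yaw"]}

```bash
mkdir -p pics
cat > h.py <<'E'
from rig import *
import numpy as np, cv2
from scipy.spatial.transform import Rotation as R
def tool():
    s=get_state(); T=np.eye(4); T[:3,:3]=R.from_euler('xyz',s['tool_rot']).as_matrix(); T[:3,3]=s['tcp_pos']; return T
def ray(cam,uv,T=None):
    c=get_calibration(cam); M=np.array(c['cam_to_world']) if 'cam_to_world' in c else (tool() if T is None else T)@np.array(c['tool_from_camera'])
    K=np.array([[c['fx'],0,c['cx']],[0,c['fy'],c['cy']],[0,0,1.]])
    d=np.array(c.get('dist',c.get('distortion',np.zeros(5))),float)
    p=cv2.undistortPoints(np.array([[uv]],float),K,d)[0,0]
    return M[:3,3], M[:3,:3]@np.array([p[0],-p[1],-1])
def at(cam,uv,z,T=None):
    o,d=ray(cam,uv,T); return o+d*(z-o[2])/d[2]
E
python3 - <<'E'
from h import *
s=get_state(); print(s)
for c in('scene','side','wrist'):
    k=get_calibration(c); print(c,{a:(b if np.ndim(b)<2 else np.round(b,3).tolist()) for a,b in k.items()})
ims=[camera(c) for c in('scene','side')]
cv2.imwrite('pics/a.png',ims[0]);cv2.imwrite('pics/b.png',ims[1])
Z=dict(green_glass=.006,amber_glass=.006,ring=0,ring_ears=.031,ring_pin=.003,cell_mouth=.0495,cell_gap=.0444,pad=0,cell=0,vial=0,wash=0)
for c in('scene','side'):
  for n in Z:
    print(c,n,[(np.round(r['uv']).tolist(),round(r['confidence'],2),np.round(at(c,r['uv'],Z[n])[:2],3).tolist()) for r in spot_point(c,n)[:4]])
E
```

```text
{'t': 0.0, 'joint_positions': array([-1.20561213e+00,  3.00497863e-01,  1.52162486e+00, -1.22482077e-06,
        1.32067744e+00, -6.66082816e-02]), 'qd': array([ 0.00180301, -0.00132107,  0.00121062,  0.00045934,  0.00149945,
        0.00054583]), 'joint_torque': array([-1.05300911e-03, -5.43496299e+01, -3.61793053e+01, -1.10954747e-04,
        4.05754181e-03,  7.70724114e-06]), 'tcp_pos': array([ 0.23007999, -0.49929345,  0.23068811]), 'tool_rot': array([-3.14038774e+00, -7.91870755e-05,  4.31792730e-01]), 'force': array([ 0.21518984, -0.02822949,  0.50842569]), 'torque': array([ 0.02716594,  0.00044143, -0.04002311]), 'grip_force': 0.0, 'grip_width': 0.08549382431971964}
scene {'fx': 487.2760419447228, 'fy': 487.2760419447228, 'cx': 261.8149958575321, 'cy': 191.56356004463714, 'cam_to_world': [[-0.376, -0.772, 0.511, 1.272], [0.926, -0.314, 0.208, 0.27], [-0.0, 0.552, 0.834, 1.196], [0.0, 0.0, 0.0, 1.0]]}
side {'fx': 377.045941433809, 'fy': 377.045941433809, 'cx': 257.7642204188961, 'cy': 191.2169292150958, 'cam_to_world': [[0.976, 0.167, -0.142, 0.464], [-0.219, 0.725, -0.652, -0.
[... 1047 characters left out ...]
, ([241.0, 149.0], 0.61, [0.597, 0.227]), ([235.0, 180.0], 0.6, [0.559, 0.105])]
side amber_glass [([218.0, 153.0], 0.65, [0.528, 0.226])]
side ring [([260.0, 286.0], 0.59, [0.555, -0.228])]
side ring_ears [([265.0, 279.0], 0.77, [0.564, -0.228])]
side ring_pin [([254.0, 292.0], 0.66, [0.537, -0.24])]
side cell_mouth [([252.0, 205.0], 0.78, [0.577, -0.033])]
side cell_gap [([262.0, 204.0], 0.58, [0.603, -0.03])]
side pad [([227.0, 149.0], 0.55, [0.558, 0.245])]
side cell [([252.0, 219.0], 0.91, [0.577, -0.038])]
side vial [([183.0, 200.0], 0.73, [0.408, 0.068])]
side wash [([339.0, 252.0], 0.81, [0.759, -0.181]), ([256.0, 292.0], 0.68, [0.541, -0.24]), ([229.0, 151.0], 0.38, [0.562, 0.233])]
```

Run:
```python
import cv2
a=cv2.imread('pics/a.png')[100:300,130:430];b=cv2.imread('pics/b.png')[100:340,130:390]
cv2.imwrite('pics/c.png',cv2.resize(a,None,fx=2.6,fy=2.6,interpolation=2));cv2.imwrite('pics/d.png',cv2.resize(b,None,fx=2.5,fy=2.5,interpolation=2))
```

```text
(no output)
```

View pics/c.png

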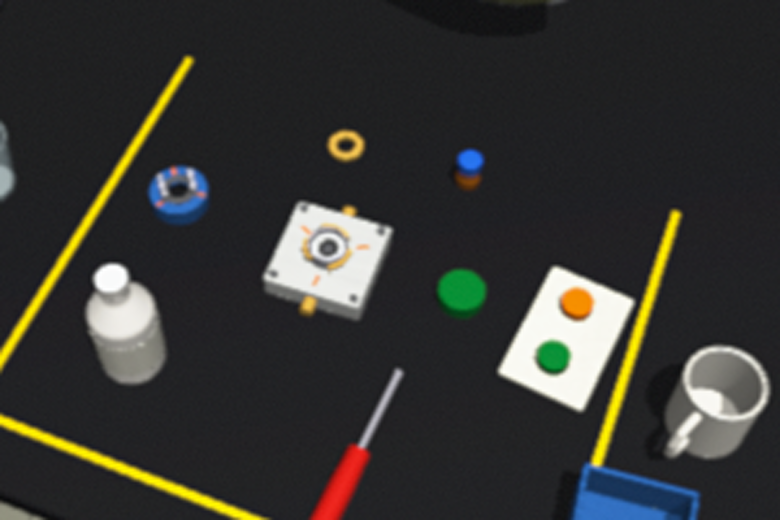

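View pics/d.png

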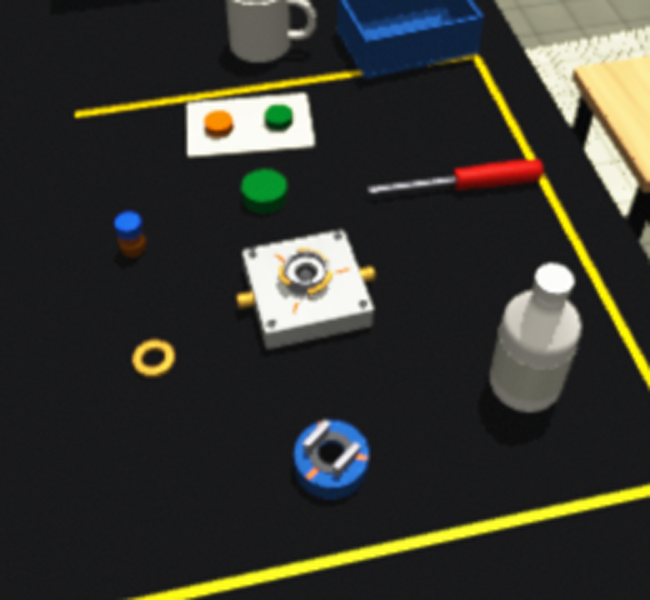

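The job's green glass is the small one on the pad, near (0.598, 0.232). The larger green disc on the bench, near (0.57, 0.115), is the look-alike. The ring is near (0.557, -0.23) and the cell near (0.577, -0.03). I'll fly over the ring first.

Emit:
{"name": "arm_command", "arguments": {"translation": [[1,-0.27,0],[1,-0.27,0],[1,-0.27,0],[1,-0.27,0],[1,-0.27,0]], "yaw": [0,0,0,0,0]}}

```text
t: 1.7
tcp_pos: [0.3103, -0.4326, 0.2313]
tool_rot: [3.142, -0.0, 0.432]
force: [-0.2, -0.4, -0.2]
grip_width: 0.0857
grip_force: 0.0
```

Emit:
{"name": "arm_command", "arguments": {"translation": [[1,-0.27,0],[1,-0.27,0],[1,-0.27,0],[1,-0.27,0],[1,-0.27,0]], "yaw": [0,0,0,0,0]}}

```text
t: 2.2
tcp_pos: [0.3898, -0.3662, 0.2314]
tool_rot: [3.141, -0.0, 0.432]
force: [-1.1, -0.3, -0.2]
grip_width: 0.0854
grip_force: 0.0
```

Emit:
{"name": "arm_command", "arguments": {"translation": [[1,-0.27,0],[1,-0.27,0],[1,-0.27,0],[1,-0.27,0],[1,-0.27,0]], "yaw": [0,0,0,0,0]}}

```text
t: 2.7
tcp_pos: [0.4694, -0.2998, 0.2313]
tool_rot: [3.142, -0.0, 0.432]
force: [-0.7, -0.3, -0.6]
grip_width: 0.0854
grip_force: 0.0
```

Emit:
{"name": "arm_command", "arguments": {"translation": [[1,-0.27,0],[1,-0.27,0],[1,-0.27,0],[1,-0.27,0],[0,0,0]], "yaw": [0,0,0,0,0]}}

```text
t: 3.2
tcp_pos: [0.5336, -0.2459, 0.2311]
tool_rot: [-3.141, -0.0, 0.434]
force: [-0.7, -0.4, 0.2]
grip_width: 0.0852
grip_force: 0.0
```

```bash
cat >> h.py <<'E'
def look(names,fn):
    T=tool(); im=camera('wrist'); cv2.imwrite(fn,im)
    for n,z in names.items():
        print(n,[(np.round(r['uv'],1).tolist(),round(r['confidence'],2),np.round(at('wrist',r['uv'],z,T)[:2],4).tolist()) for r in spot_point('wrist',n)[:4]])
    print(np.round(T[:3,3],4), get_state()['torque'])
    return im,T
E
python3 - <<'E'
from h import *
im,T=look(dict(ring_ears=.031,ring_pin=.003,ring=0),'pics/r.png')
cv2.imwrite('pics/r2.png',cv2.resize(im[60:360,120:420],(600,600),interpolation=2))
E
```

```text
ring_ears [([252.3, 137.8], 0.65, [0.5605, -0.2273])]
ring_pin [([255.5, 152.9], 0.65, [0.5433, -0.2388])]
ring [([250.3, 133.6], 0.65, [0.561, -0.2239])]
[ 0.5336 -0.2459  0.2311] [-0.00808535  0.03782184 -0.01900333]
```

View pics/r2.png

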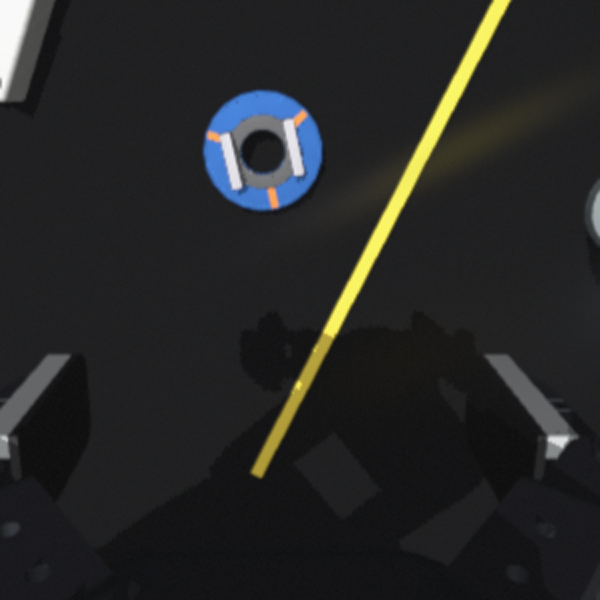

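Wrist view: the ring is centred at crop pixel (263,150). Its white ears run nearly along image columns, and orange marks are at (212,137), (300,117) and (274,198). The lower mark lies along the ears, so it is ring +x. I'll measure by colour.

```bash
cat >> h.py <<'E'
def blobs(im,lo,hi,amin=8,win=None):
    m=cv2.inRange(cv2.cvtColor(im,cv2.COLOR_BGR2HSV),np.array(lo),np.array(hi))
    if win: k=np.zeros_like(m); k[win[1]:win[3],win[0]:win[2]]=1; m=m*k
    n,l,st,c=cv2.connectedComponentsWithStats(m); return [(c[i],st[i,4],(l==i)) for i in range(1,n) if st[i,4]>=amin]
def circ(msk,cam,z,T):
    p=cv2.findNonZero(msk.astype(np.uint8)); h=cv2.convexHull(p)[:,0]
    q=np.array([at(cam,u,z,T)[:2] for u in h]); (c,r)=cv2.minEnclosingCircle(q.astype(np.float32)); return np.round(c,4),round(r,4)
def angs(bl,cam,z,c,T):
    o=[]
    for b in bl:
        p=at(cam,b[0],z,T)[:2]-c; o.append((np.round(b[0]).tolist(),int(b[1]),round(np.hypot(*p),4),round(np.degrees(np.arctan2(p[1],p[0])),1)))
    return o
E
cat > ring.py <<'E'
from h import *
T=tool(); im=cv2.imread('pics/r.png'); w=(210,90,300,180)
B=max(blobs(im,(100,120,60),(125,255,255),50,w),key=lambda b:b[1]); 
# top outline: use full hull (slightly includes side)
c,r=circ(B[2],'wrist',.023,T); print('blue',c,r)
print(angs(blobs(im,(3,90,150),(20,255,255),6,w),'wrist',.023,c,T))
e=[]
for b in blobs(im,(100,0,150),(179,60,255),30,w)+blobs(im,(0,0,150),(99,60,255),30,w):
    q=np.array([at('wrist',u,.039,T)[:2] for u in cv2.findNonZero(b[2].astype(np.uint8))[:,0]]).astype(np.float32)
    v=cv2.fitLine(q,2,0,.01,.01).ravel(); print('ear',b[1],np.round(q.mean(0),4),np.degrees(np.arctan2(v[1],v[0])));
E
python3 ring.py
```

```text
blue [ 0.5602 -0.2274] 0.0334
[([269.0, 119.0], 26, np.float64(0.0265), np.float64(-23.6)), ([226.0, 128.0], 19, np.float64(0.0284), np.float64(98.6)), ([256.0, 158.0], 32, np.float64(0.0265), np.float64(-143.8))]
ear 179 [ 0.5712 -0.2404] 31.764387
ear 157 [ 0.5499 -0.2134] 37.880486
```

Emit:
{"name": "arm_command", "arguments": {"translation": [[0.66,-0.95,0],[0.66,-0.95,0],[0.66,-0.95,0],[0.66,-0.95,0],[0.66,-0.95,0]], "yaw": [0,0,0,0,0]}}

```text
t: 3.9
tcp_pos: [0.5522, -0.1333, 0.2315]
tool_rot: [3.141, -0.0, 0.431]
force: [0.3, -0.6, -0.7]
grip_width: 0.0852
grip_force: 0.0
```

Emit:
{"name": "arm_command", "arguments": {"translation": [[0.66,-0.95,0],[0.66,-0.95,0],[0.66,-0.95,0],[0.66,-0.95,0],[0,0,0]], "yaw": [0,0,0,0,0]}}

```text
t: 4.4
tcp_pos: [0.5687, -0.0409, 0.2314]
tool_rot: [-3.141, -0.0, 0.433]
force: [0.0, -0.9, 0.3]
grip_width: 0.0854
grip_force: 0.0
```

Run:
```python
from h import *
im,T=look(dict(cell_mouth=.0495,cell_gap=.0444,cell=0),'pics/cell.png')
np.save('Tcell.npy',T)
cv2.imwrite('pics/cell2.png',cv2.resize(im[60:360,120:420],(600,600),interpolation=2))
c=at('wrist',spot_point('wrist','cell_mouth')[0]['uv'],.0495,T)[:2]
for a in angs(blobs(im,(3,90,120),(25,255,255),8),'wrist',.03,c,T): print(a)
```

```text
cell_mouth [([254.0, 155.4], 0.73, [0.5817, -0.0311])]
cell_gap [([261.7, 137.6], 0.96, [0.6012, -0.0309])]
cell [([250.4, 155.1], 0.63, [0.573, -0.0296])]
[ 0.5687 -0.0409  0.2314] [-0.04594172 -0.03702064 -0.01187408]
([10.0, 91.0], 712, np.float64(0.2623), np.float64(100.5))
([277.0, 100.0], 181, np.float64(0.061), np.float64(1.7))
([269.0, 122.0], 42, np.float64(0.0367), np.float64(-0.2))
([243.0, 137.0], 129, np.float64(0.0209), np.float64(60.1))
([277.0, 154.0], 135, np.float64(0.025), np.float64(-67.9))
([469.0, 216.0], 386, np.float64(0.259), np.float64(-81.7))
([220.0, 159.0], 39, np.float64(0.0382), np.float64(125.9))
([246.0, 177.0], 124, np.float64(0.0287), np.float64(-174.9))
([276.0, 182.0], 37, np.float64(0.0409), np.float64(-119.1))
([234.0, 204.0], 124, np.float64(0.0631), np.float64(-177.1))
([413.0, 220.0], 18, np.float64(0.2006), np.float64(-88.3))
([373.0, 229.0], 20, np.float64(0.1654), np.float64(-97.8))
([396.0, 252.0], 13, np.float64(0.2074), np.float64(-100.4))
([234.0, 278.0], 442, np.float64(0.156), np.float64(-164.3))
```

View pics/cell2.png

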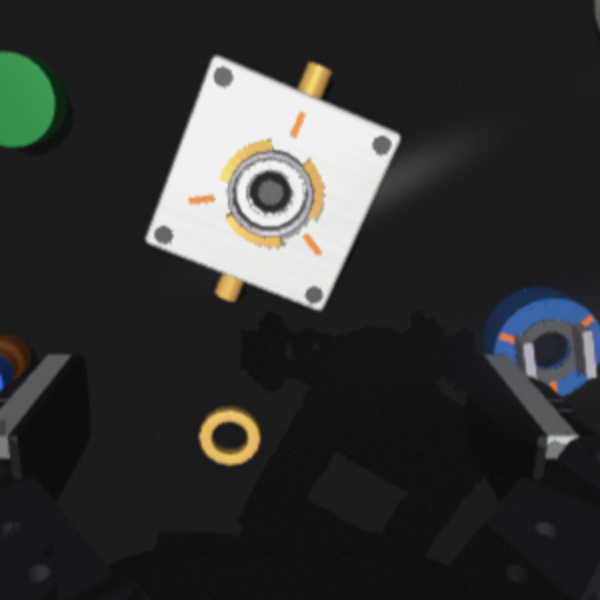

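The cell's orange marks give an axis of about (0.580, -0.0325) and a yaw of about 2.2°, with three equal radii of 38.5 mm as a check. Next I'll move over the pad.

Emit:
{"name": "arm_command", "arguments": {"translation": [[0.54,-1,0],[0.54,-1,0],[0.54,-1,0],[0.54,-1,0],[0.54,-1,0]], "yaw": [0,0,0,0,0]}}

```text
t: 5.15
tcp_pos: [0.5759, 0.0711, 0.2313]
tool_rot: [3.142, -0.0, 0.431]
force: [0.2, -0.2, 1.0]
grip_width: 0.0856
grip_force: 0.0
```

Emit:
{"name": "arm_command", "arguments": {"translation": [[0.54,-1,0],[0.54,-1,0],[0.54,-1,0],[0.54,-1,0],[0.54,-1,0]], "yaw": [0,0,0,0,0]}}

```text
t: 5.65
tcp_pos: [0.5833, 0.1846, 0.2313]
tool_rot: [3.142, 0.0, 0.431]
force: [-0.5, -0.3, -1.4]
grip_width: 0.0852
grip_force: 0.0
```

Emit:
{"name": "arm_command", "arguments": {"translation": [[0.54,-1,0],[0,0,0.8],[0,0,0.8],[0,0,0.8],[0,0,0]], "yaw": [1,1,1,1,0.4]}}

```text
t: 6.15
tcp_pos: [0.584, 0.2061, 0.1808]
tool_rot: [3.141, 0.004, 0.076]
force: [-0.5, -0.0, 0.1]
grip_width: 0.0855
grip_force: 0.0
```

Emit:
{"name": "arm_command", "arguments": {"translation": [[0,0,0]], "yaw": [0]}}

```text
t: 6.25
tcp_pos: [0.5847, 0.2064, 0.1829]
tool_rot: [3.141, 0.001, 0.078]
force: [-0.3, -0.1, 0.6]
grip_width: 0.0856
grip_force: 0.0
```

Run:
```python
from h import *
im,T=look(dict(green_glass=.006,amber_glass=.006,pad=0),'pics/pad.png')
cv2.imwrite('pics/pad2.png',im)
for n,lo,hi in(('green',(45,100,40),(85,255,255)),('amber',(5,150,120),(22,255,255))):
    for b in blobs(im,lo,hi,100): print(n,b[0],b[1],circ(b[2],'wrist',.013,T),circ(b[2],'wrist',.020,T))
```

```text
green_glass [([229.7, 150.0], 0.66, [0.6048, 0.2362]), ([221.6, 186.7], 0.15, [0.5657, 0.2425])]
amber_glass [([223.3, 219.7], 0.94, [0.5291, 0.2389]), ([224.7, 184.4], 0.26, [0.5684, 0.2394])]
pad [([223.4, 186.7], 0.73, [0.5642, 0.2412])]
[0.5847 0.2064 0.1829] [0.06887412 0.01012024 0.00429724]
green [231.38817734 153.86699507] 1015 (array([0.6018, 0.2336]), 0.0182) (array([0.6029, 0.2331]), 0.0178)
green [341.37459434 199.16550765] 2157 (array([0.5636, 0.1174]), 0.0292) (array([0.5655, 0.1195]), 0.0286)
amber [222.77548683 222.61970218] 873 (array([0.5285, 0.2392]), 0.0188) (array([0.5312, 0.2385]), 0.0184)
```

View pics/pad2.png

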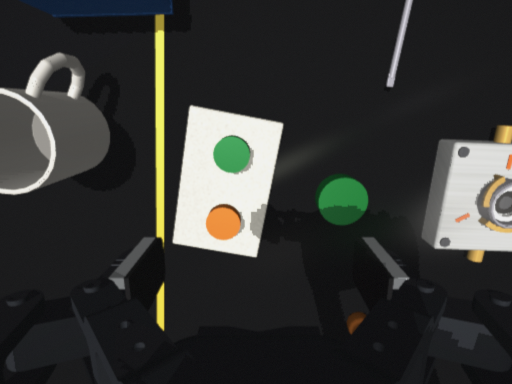

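The wrist image shows the green glass at (231,154), amber at (223,222), and the pad tilted about -4°. World position of the green glass is about (0.603, 0.233), with the radius of 18 mm checked. I'll descend on it with the fingers closing across the pad.

Emit:
{"name": "arm_command", "arguments": {"translation": [[0,0,0.5],[0,0,0.5],[0.4,-0.7,1],[0.4,-0.7,1],[0,0,1]], "yaw": [0.95,0.95,0,0,0]}}

```text
t: 6.95
tcp_pos: [0.6032, 0.2352, 0.1028]
tool_rot: [-3.141, -0.001, -0.071]
force: [-0.1, -0.1, -0.2]
grip_width: 0.0855
grip_force: 0.0
```

Emit:
{"name": "arm_command", "arguments": {"translation": [[0,0,1],[0,0,1],[0,0,1],[0,0,0.6],[0,0,0]], "yaw": [0,0,0,0,0]}}

```text
t: 7.45
tcp_pos: [0.6019, 0.2337, 0.0298]
tool_rot: [3.141, 0.002, -0.072]
force: [0.7, 0.1, -0.0]
grip_width: 0.0859
grip_force: 0.0
```

Run:
```python
from h import *
print(get_state())
im,T=look(dict(green_glass=.006),'pics/g1.png')
for b in blobs(im,(45,100,40),(85,255,255),100): print(b[0],b[1],circ(b[2],'wrist',.020,T))
```

```text
{'t': 7.45, 'joint_positions': array([ 3.13665983e-01,  7.25611148e-01,  1.38172019e+00, -3.00878138e-05,
        1.03670416e+00,  1.95641326e+00]), 'qd': array([ 0.00055645, -0.03486453, -0.02335798,  0.00013789,  0.02467501,
        0.00265403]), 'joint_torque': array([-2.26471724e-02, -7.11523747e+01, -3.09770501e+01,  1.95715734e-04,
       -4.35343003e-01, -1.01558963e-02]), 'tcp_pos': array([0.60186888, 0.23370156, 0.02984474]), 'tool_rot': array([ 3.14064986e+00,  2.25372744e-03, -7.19366687e-02]), 'force': array([ 0.70459598,  0.08818823, -0.00906127]), 'torque': array([ 0.00846848,  0.01189179, -0.02844045]), 'grip_force': 0.0, 'grip_width': 0.08594472014238294}
green_glass [([452.5, 268.7], 0.6, [0.5673, 0.1211]), ([256.5, 225.4], 0.56, [0.6027, 0.2339])]
[0.6019 0.2337 0.0298] [-0.01046792  0.01874587  0.00902434]
[256.76383965 231.47422962] 3667 (array([0.6045, 0.234 ]), 0.0193)
[471.52421368 266.73389915] 4006 (array([0.575 , 0.1197]), 0.0294)
```

Emit:
{"name": "arm_command", "arguments": {"translation": [[0.05,0,0.5],[0,0,0.5],[0,0,0]], "yaw": [0,0,0]}}

```text
t: 7.85
tcp_pos: [0.6027, 0.2337, 0.0096]
tool_rot: [3.141, 0.002, -0.072]
force: [-0.4, 1.2, 0.7]
grip_width: 0.0854
grip_force: 0.0
```

Emit:
{"name": "arm_command", "arguments": {"translation": [[0,0,0],[0,0,0],[0,0,0],[0,0,0],[0,0,0]], "yaw": [0,0,0,0,0], "hand": 1, "grip_force": 40}}

```text
t: 8.35
tcp_pos: [0.6038, 0.234, 0.012]
tool_rot: [-3.141, -0.001, -0.072]
force: [-0.5, -0.1, 5.5]
grip_width: 0.0337
grip_force: 39.5
```

Emit:
{"name": "arm_command", "arguments": {"translation": [[0,0,0],[0,0,0],[0,0,0],[0,0,0]], "yaw": [0,0,0,0]}}

```text
t: 8.75
tcp_pos: [0.6038, 0.234, 0.0119]
tool_rot: [-3.141, -0.001, -0.072]
force: [-1.3, -0.5, 5.9]
grip_width: 0.0335
grip_force: 39.6
```

Run:
```python
from h import *
T=tool();im=camera('wrist'); s=camera('side'); print(get_state()['torque'])
cv2.imwrite('pics/g2.png',np.hstack([cv2.resize(im[130:340,130:390],(520,420)),cv2.resize(s[120:190,190:236],(276,420),interpolation=2)]))
for b in blobs(im,(45,100,40),(85,255,255),100): print(b[0],b[1],circ(b[2],'wrist',.020,T))
```

```text
[-0.08277317  0.22431566 -0.01249139]
[258.36094159 249.05209241] 4588 (array([0.605 , 0.2331]), 0.0198)
[487.07109421 291.1348742 ] 3418 (array([0.5715, 0.1257]), 0.0294)
```

View pics/g2.png

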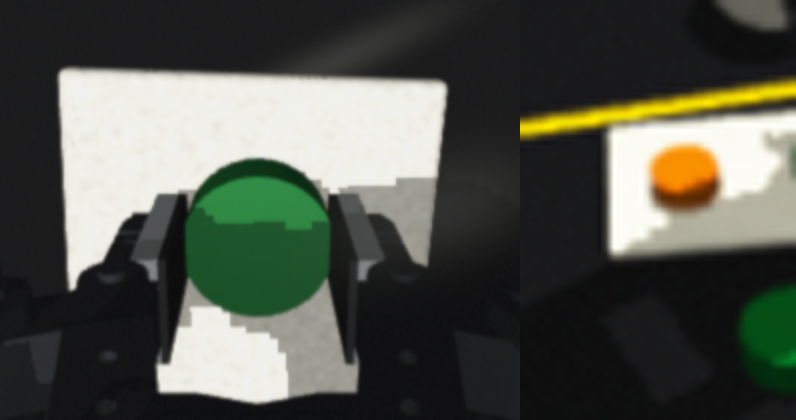

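The glass is squarely between the pads. I'll lift it and carry it to the cell.

Emit:
{"name": "arm_command", "arguments": {"translation": [[0,0,-0.5],[0,0,-1],[0,0,-1],[0,0,-1],[0,0,-1]], "yaw": [0,0,0,0,0]}}

```text
t: 9.35
tcp_pos: [0.6034, 0.2339, 0.1026]
tool_rot: [-3.141, -0.0, -0.072]
force: [-0.0, 0.2, -0.6]
grip_width: 0.0337
grip_force: 39.8
```

Emit:
{"name": "arm_command", "arguments": {"translation": [[0,0.5,-0.5],[0,1,0],[0,1,0],[0,1,0],[0,1,0]], "yaw": [0,0,0,0,0]}}

```text
t: 9.85
tcp_pos: [0.5962, 0.1417, 0.11]
tool_rot: [3.141, 0.002, -0.073]
force: [-0.1, -0.3, -0.5]
grip_width: 0.0337
grip_force: 39.8
```

Emit:
{"name": "arm_command", "arguments": {"translation": [[0,1,0],[0,1,0],[0,1,0],[0,1,0],[0,1,0]], "yaw": [0,0,0,0,0]}}

```text
t: 10.35
tcp_pos: [0.5887, 0.0421, 0.1101]
tool_rot: [3.141, 0.002, -0.073]
force: [-1.1, 1.2, -0.5]
grip_width: 0.0337
grip_force: 39.8
```

Emit:
{"name": "arm_command", "arguments": {"translation": [[0,1,0],[-0.1,1,0],[-0.1,1,0],[0,0.6,0],[0,0,0]], "yaw": [0,0,0,0,0]}}

```text
t: 10.85
tcp_pos: [0.5799, -0.029, 0.1107]
tool_rot: [3.141, 0.001, -0.075]
force: [-0.4, 0.2, -1.1]
grip_width: 0.0339
grip_force: 39.8
```

Run:
```python
from h import *
im,T=look(dict(cell_mouth=.0495,cell_gap=.0444),'pics/h1.png')
cv2.imwrite('pics/h2.png',im)
print(get_state()['grip_width'],get_state()['force'])
for b in blobs(im,(45,100,40),(85,255,255),100): print(b[0],b[1],[circ(b[2],'wrist',T[2,3]+d,T) for d in(0.003,.008)])
for a in angs(blobs(im,(3,90,120),(25,255,255),8),'wrist',.03,np.array([.58,-.0325]),T):
    if a[2]<.06: print(a,np.round(at('wrist',a[0],.03,T),4))
```

```text
cell_mouth []
cell_gap [([260.1, 168.8], 0.87, [0.6047, -0.0328])]
[ 0.5799 -0.029   0.1107] [-0.03953214 -0.02635127  0.00048035]
0.03363817148090676 [-0.02547009  0.46004397 -0.42144397]
[ 78.92128753 223.42412767] 3697 [(array([0.5983, 0.0535]), 0.0184), (array([0.6   , 0.0503]), 0.0177)]
[258.31896916 249.3130545 ] 4734 [(array([ 0.5787, -0.0298]), 0.0211), (array([ 0.5811, -0.03  ]), 0.0204)]
([256.0, 146.0], 100, np.float64(0.0384), np.float64(2.2)) [ 0.6184 -0.031   0.03  ]
([235.0, 180.0], 230, np.float64(0.0236), np.float64(51.0)) [ 0.5949 -0.0139  0.03  ]
([290.0, 183.0], 346, np.float64(0.0231), np.float64(-65.6)) [ 0.5897 -0.0537  0.03  ]
([309.0, 218.0], 89, np.float64(0.0387), np.float64(-118.0)) [ 0.5616 -0.0666  0.03  ]
([225.0, 225.0], 46, np.float64(0.0353), np.float64(122.4)) [ 0.5607 -0.003   0.03  ]
```

View pics/h2.png

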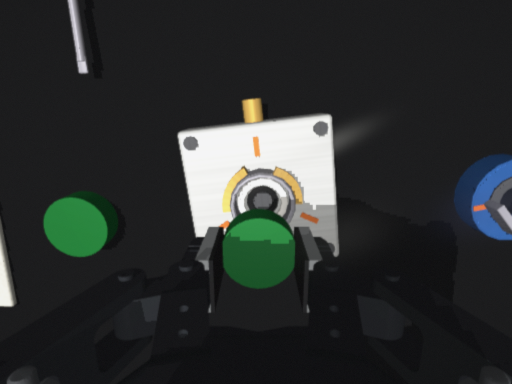

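The two unoccluded marks confirm the axis at (0.580, -0.0325). In the same camera frame the held glass is at about (0.5787, -0.030), so I'll shift by (+1.3, -2.5) mm and lower.

Emit:
{"name": "arm_command", "arguments": {"translation": [[0.075,0.12,0.5],[0,0,1],[0,0,0.8],[0,0,0.2],[0,0,0]], "yaw": [0,0,0,0,0]}}

```text
t: 11.5
tcp_pos: [0.5816, -0.0292, 0.0605]
tool_rot: [-3.142, 0.001, -0.072]
force: [0.1, -0.4, 0.1]
grip_width: 0.0334
grip_force: 39.9
```

Emit:
{"name": "arm_command", "arguments": {"translation": [[0,0,0.2],[0,0,0.1],[0,0,0.1],[0,0,0]], "yaw": [0,0,0,0]}}

```text
t: 11.9
tcp_pos: [0.582, -0.0297, 0.0533]
tool_rot: [3.141, -0.0, -0.072]
force: [-0.5, -0.2, -0.1]
grip_width: 0.0338
grip_force: 39.9
```

Run:
```python
from h import *
P=[];
for i in range(3):
    T=tool();im=camera('wrist'); P.append(T[:3,3])
print(np.round(P,4),get_state()['force'])
cv2.imwrite('pics/i2.png',cv2.resize(im[100:320,140:380],(720,660)[:2] if 0 else (655,600),interpolation=2))
T[:3,3]=np.mean(P,0)
for b in blobs(im,(45,100,40),(85,255,255),100): 
    q=np.array([at('wrist',u,T[2,3]+.008,T)[:2] for u in cv2.findNonZero(b[2].astype(np.uint8))[:,0]]); print(b[0],q.min(0),q.max(0))
for a in angs(blobs(im,(3,90,120),(25,255,255),8),'wrist',.03,np.array([.58,-.0325]),T):
    if a[2]<.06: print(a,np.round(at('wrist',a[0],.03,T),4))
```

```text
[[ 0.582  -0.0297  0.0533]
 [ 0.582  -0.0297  0.0534]
 [ 0.582  -0.0297  0.0535]] [-0.79652649 -0.41759101 -0.34970065]Traceback (most recent call last):
  File "<stdin>", line 9, in <module>
  File "h.py", line 13, in at
    o,d=ray(cam,uv,T); return o+d*(z-o[2])/d[2]
        ~~~^^^^^^^^^^
  File "h.py", line 7, in ray
    c=get_calibration(cam); M=np.array(c['cam_to_world']) if 'cam_to_world' in c else (tool() if T is None else T)@np.array(c['tool_from_camera'])
ValueError: time passes only in moves, steps and waits
```

View pics/i2.png

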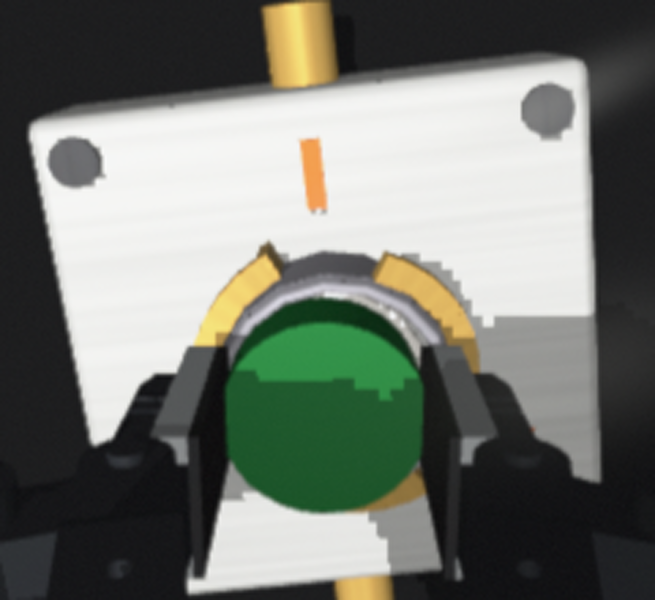

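Orange mark at crop (313,175); the rim spans about columns 230–442 (centre 336) against the glass centre at 324. So the glass sits about 2 mm short in tool +y. I'll measure that precisely with a cached calibration.

```bash
sed -i 's/^def tool/import functools; get_calibration=functools.lru_cache(None)(get_calibration)\ndef tool/' h.py
python3 - <<'E'
from h import *
T=tool();im=camera('wrist'); cv2.imwrite('pics/i.png',im)
for b in blobs(im,(45,100,40),(85,255,255),100): 
    q=np.array([at('wrist',u,T[2,3]+.008,T)[:2] for u in cv2.findNonZero(b[2].astype(np.uint8))[:,0]]); print(b[0],q.min(0),q.max(0))
for a in angs(blobs(im,(3,90,120),(25,255,255),8),'wrist',.03,np.array([.58,-.0325]),T):
    if a[2]<.06: print(a,np.round(at('wrist',a[0],.03,T),4))
E
```

```text
[258.41099476 248.85754799] [ 0.56387963 -0.04765909] [ 0.60289407 -0.01314607]
[ 35.30196006 257.77773669] [0.56440174 0.0528222 ] [0.60728723 0.09545601]
([254.0, 163.0], 184, np.float64(0.0385), np.float64(2.3)) [ 0.6186 -0.0307  0.03  ]
([227.0, 209.0], 408, np.float64(0.0233), np.float64(53.5)) [ 0.594  -0.0138  0.03  ]
([297.0, 210.0], 532, np.float64(0.0228), np.float64(-62.4)) [ 0.5906 -0.0525  0.03  ]
([287.0, 281.0], 113, np.float64(0.0352), np.float64(-159.7)) [ 0.5468 -0.0449  0.03  ]
([273.0, 319.0], 281, np.float64(0.0585), np.float64(-177.5)) [ 0.5213 -0.035   0.03  ]
```

Emit:
{"name": "arm_command", "arguments": {"translation": [[-0.055,0.095,0],[0,0,0],[0,0,0]], "yaw": [0,0,0]}}

```text
t: 12.4
tcp_pos: [0.5806, -0.0314, 0.0533]
tool_rot: [-3.142, 0.0, -0.072]
force: [0.8, -0.1, -0.7]
grip_width: 0.034
grip_force: 39.9
```

Emit:
{"name": "arm_command", "arguments": {"translation": [[0,0,0.1],[0,0,0.1],[0,0,0]], "yaw": [0,0,0]}}

```text
t: 12.7
tcp_pos: [0.5806, -0.0314, 0.049]
tool_rot: [3.142, 0.0, -0.072]
force: [-0.2, 0.2, -0.8]
grip_width: 0.0339
grip_force: 39.9
```

Emit:
{"name": "arm_command", "arguments": {"translation": [[0,0,0.05],[0,0,0.05],[0,0,0]], "yaw": [0,0,0]}}

```text
t: 13.0
tcp_pos: [0.5808, -0.0314, 0.0486]
tool_rot: [3.142, -0.0, -0.072]
force: [-8.5, 0.7, 15.8]
grip_width: 0.0335
grip_force: 48.7
```

Run:
```python
from h import *
T=tool();im=camera('wrist'); s=get_state();print(s['force'],s['torque'])
cv2.imwrite('pics/j2.png',cv2.resize(im[130:320,150:370],(660,570),interpolation=2))
```

```text
[-8.64984003  0.79618516 15.25802052] [ 0.1150146   1.40356425 -0.02857521]
```

View pics/j2.png

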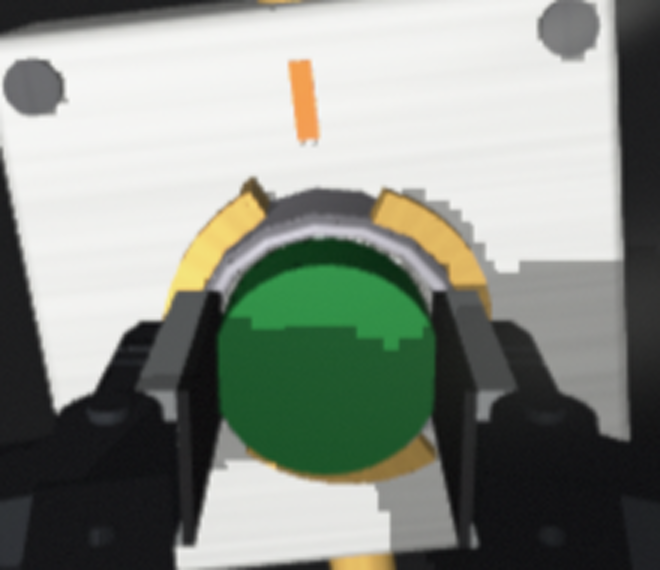

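Contact: about 15 N up and -8.5 N in x. The whole side of the glass still shows, so it is on the lead-in, too far in +x. I'll compute the offset from the front edges (glass bottom at crop row 238, rim outer edge at row ~217).

Run:
```python
from h import *
T=tool(); p=lambda r,c,z: np.round(at('wrist',(150+c/3,130+r/3),z,T),4)
print('glass front bottom',p(238,325,.048)-[.018,0,0],'neck front',p(217,325,.0495)-[.023,0,0],'neck base',p(188,328,.030)-[.023,0,0],'mark',p(101,304,.03)-[.0385,.0015,0])
for z in (.055,.06,.063): print(z,'front top',p(265,325,z),'back top',p(475,325,z))
```

```text
glass front bottom [ 0.5809 -0.0334  0.048 ] neck front [ 0.5799 -0.0337  0.0495] neck base [ 0.5792 -0.0342  0.03  ] mark [ 0.5795 -0.0327  0.03  ]
0.055 front top [ 0.5969 -0.0333  0.055 ] back top [ 0.5608 -0.0306  0.055 ]
0.06 front top [ 0.5988 -0.0334  0.06  ] back top [ 0.5639 -0.0309  0.06  ]
0.063 front top [ 0.5999 -0.0335  0.063 ] back top [ 0.5658 -0.031   0.063 ]
```

The top-face diameter only fits at z≈0.055, so the glass is in the bore with its underside at about 42–43 mm, and the contact is the fingertips on the rim. I'll back up 1.5 mm and release.

Emit:
{"name": "arm_command", "arguments": {"translation": [[0,0,-0.1],[0,0,-0.05],[0,0,0]], "yaw": [0,0,0]}}

```text
t: 13.35
tcp_pos: [0.5807, -0.0314, 0.0502]
tool_rot: [-3.142, -0.0, -0.072]
force: [-1.0, 0.6, -0.7]
grip_width: 0.0338
grip_force: 40.0
```

Emit:
{"name": "arm_command", "arguments": {"translation": [[0,0,0],[0,0,0],[0,0,0],[0,0,0],[0,0,0]], "yaw": [0,0,0,0,0], "hand": 0.3}}

```text
t: 13.85
tcp_pos: [0.5807, -0.0314, 0.0503]
tool_rot: [-3.142, 0.0, -0.072]
force: [-0.1, -0.1, 0.4]
grip_width: 0.0599
grip_force: 0.0
```

Emit:
{"name": "arm_command", "arguments": {"translation": [[0,0,-0.5],[0,0,-1],[0,0,-1],[0,0,-1],[0,0,0]], "yaw": [0,0,0,0,0]}}

```text
t: 14.35
tcp_pos: [0.582, -0.0315, 0.1238]
tool_rot: [3.141, -0.005, -0.072]
force: [-0.5, -0.6, 0.6]
grip_width: 0.06
grip_force: 0.0
```

Run:
```python
from h import *
T=tool();im=camera('wrist'); s=get_state();print(s['force'],s['torque'])
cv2.imwrite('pics/k2.png',cv2.resize(im[100:300,150:370],(660,600),interpolation=2)); cv2.imwrite('pics/k.png',im)
for b in blobs(im,(45,100,40),(85,255,255),100):
    for z in(.050,.056,.0635):
        q=np.array([at('wrist',u,z,T)[:2] for u in cv2.findNonZero(b[2].astype(np.uint8))[:,0]]); print(z,b[0],q.min(0),q.max(0),np.ptp(q,axis=0))
for a in angs(blobs(im,(3,90,120),(25,255,255),8),'wrist',.03,np.array([.58,-.0325]),T):
    if a[2]<.06: print(a,np.round(at('wrist',a[0],.03,T),4))
```

```text
[-0.1444774   0.96763239 -0.85325512] [ 0.02041373 -0.01026029  0.03319649]
0.05 [258.33215548 205.79000505] [ 0.55985871 -0.05052243] [ 0.59652656 -0.01380409] [0.03666784 0.03671834]
0.056 [258.33215548 205.79000505] [ 0.56227828 -0.05014147] [ 0.59792864 -0.01444203] [0.03565035 0.03569945]
0.0635 [258.33215548 205.79000505] [ 0.56530274 -0.04966528] [ 0.59968124 -0.01523945] [0.03437849 0.03442583]
0.05 [ 84.81687181 220.8402882 ] [0.55155902 0.0687566 ] [0.59944834 0.12059665] [0.04788933 0.05184006]
0.056 [ 84.81687181 220.8402882 ] [0.5542089  0.06582769] [0.60076935 0.11622925] [0.04656045 0.05040156]
0.0635 [ 84.81687181 220.8402882 ] [0.55752124 0.06216657] [0.6024206 0.11077  ] [0.04489936 0.04860343]
([253.0, 147.0], 87, np.float64(0.0385), np.float64(2.2)) [ 0.6188 -0.031   0.03  ]
([234.0, 180.0], 198, np.float64(0.0237), np.float64(50.8)) [ 0.5945 -0.0145  0.03  ]
([285.0, 183.0], 312, np.float64(0.023), np.float64(-65.9)) [ 0.5893 -0.0536  0.03  ]
([303.0, 215.0], 79, np.float64(0.0386), np.float64(-117.9)) [ 0.5622 -0.0665  0.03  ]
([220.0, 224.0], 78, np.float64(0.0385), np.float64(122.5)) [0.5594 0.     0.03  ]
([263.0, 232.0], 206, np.float64(0.0299), np.float64(-176.9)) [ 0.5501 -0.0338  0.03  ]
([267.0, 265.0], 194, np.float64(0.0598), np.float64(-177.5)) [ 0.5206 -0.0351  0.03  ]
```

View pics/k2.png

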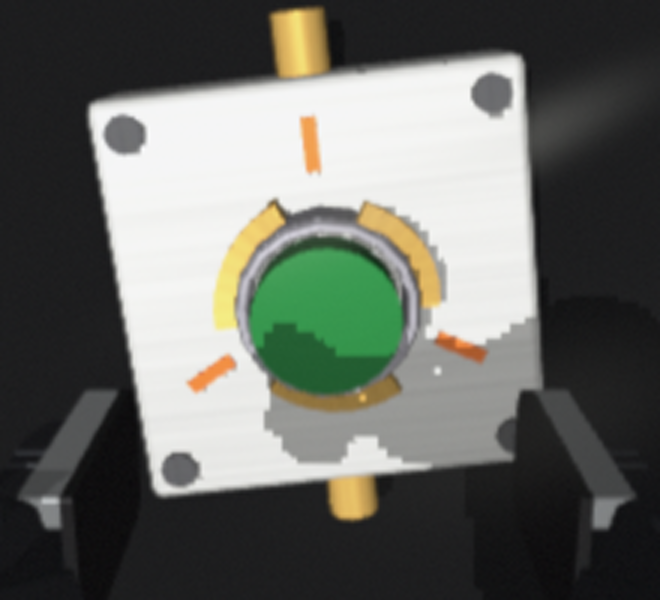

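The glass lies flat in the bore: its top face measures 35.7 mm both ways at z≈0.056, centred on (0.580, -0.0325) like the cell. Now the ring.

Emit:
{"name": "arm_command", "arguments": {"translation": [[-0.04,0.98,0],[-0.04,0.98,0],[-0.04,0.98,0],[-0.04,0.98,0],[-0.04,0.98,0]], "yaw": [0,0,0,0,0]}}

```text
t: 14.9
tcp_pos: [0.5691, -0.1295, 0.1194]
tool_rot: [-3.141, 0.001, -0.072]
force: [1.2, -0.7, 1.1]
grip_width: 0.0596
grip_force: 0.0
```

Emit:
{"name": "arm_command", "arguments": {"translation": [[-0.04,0.98,0],[-0.04,0.98,0],[-0.04,0.98,0],[-0.04,0.98,0],[-0.04,0.98,0]], "yaw": [0,0,0,0,0]}}

```text
t: 15.4
tcp_pos: [0.558, -0.2269, 0.1193]
tool_rot: [-3.141, 0.001, -0.072]
force: [0.2, 0.2, -0.1]
grip_width: 0.0598
grip_force: 0.0
```

Emit:
{"name": "arm_command", "arguments": {"translation": [[0,0,0],[0,0,0],[0,0,0],[0,0,0],[0,0,0]], "yaw": [-1,-1,-1,-1,-1]}}

```text
t: 15.9
tcp_pos: [0.5582, -0.2261, 0.1193]
tool_rot: [-3.14, 0.001, 0.331]
force: [0.4, -0.1, -1.1]
grip_width: 0.0602
grip_force: 0.0
```

Emit:
{"name": "arm_command", "arguments": {"translation": [[0,0,0],[0,0,0],[0,0,0],[0,0,0],[0,0,0]], "yaw": [-1,-1,-1,-0.9,0]}}

```text
t: 16.4
tcp_pos: [0.5582, -0.2261, 0.1194]
tool_rot: [-3.14, 0.001, 0.641]
force: [-0.3, -0.2, 0.6]
grip_width: 0.0596
grip_force: 0.0
```

```bash
cat > ring.py <<'E'
from h import *
import sys
T=tool(); im=camera('wrist'); cv2.imwrite(sys.argv[1],im); z0=float(sys.argv[2])
B=blobs(im,(100,120,60),(125,255,255),300); B=min(B,key=lambda b:np.hypot(*(at('wrist',b[0],.02,T)[:2]-T[:2,3])))
x,y,w,h=cv2.boundingRect(B[2].astype(np.uint8)); W=(x,y,x+w,y+h)
c,r=circ(B[2],'wrist',.023+z0,T); print('tcp',np.round(T[:3,3],4),get_state()['tool_rot'][2],'blue',c,r)
for a in angs(blobs(im,(3,80,120),(22,255,255),10,W),'wrist',.023+z0,c,T):print(a, np.round(at('wrist',a[0],.023+z0,T)[:2],4))
m=[]
for b in blobs(im,(0,0,140),(179,60,255),80,W):
    q=np.array([at('wrist',u,.039+z0,T)[:2] for u in cv2.findNonZero(b[2].astype(np.uint8))[:,0]]).astype(np.float32)
    v=cv2.fitLine(q,2,0,.01,.01).ravel(); m.append(q.mean(0)); print('ear',b[1],np.round(q.mean(0),4),np.degrees(np.arctan2(v[1],v[0])))
if len(m)==2: d=m[1]-m[0]; print('mid',(m[0]+m[1])/2,'perp',np.degrees(np.arctan2(d[1],d[0]))+90,np.hypot(*d))
E
python3 ring.py pics/l.png 0
```

```text
tcp [ 0.5582 -0.2261  0.1194] 0.6382674474305843 blue [ 0.5621 -0.2239] 0.0342
([227.0, 171.0], 47, np.float64(0.0266), np.float64(99.2)) [ 0.5576 -0.1975]
([289.0, 170.0], 48, np.float64(0.0274), np.float64(-25.6)) [ 0.5869 -0.2355]
([259.0, 219.0], 65, np.float64(0.0275), np.float64(-141.5)) [ 0.5408 -0.2409]
ear 294 [ 0.5515 -0.2113] 37.172348
ear 309 [ 0.5722 -0.2381] 37.76556
mid [ 0.56183994 -0.22470436] perp 37.656265 0.033815518
```

Emit:
{"name": "arm_command", "arguments": {"translation": [[0.15,0,0.5],[0,0,1],[0,0,1],[0,0,0]], "yaw": [-0.25,0,0,0]}}

```text
t: 16.85
tcp_pos: [0.5596, -0.2237, 0.0669]
tool_rot: [-3.137, 0.002, 0.659]
force: [-0.1, 0.2, -0.0]
grip_width: 0.0597
grip_force: 0.0
```

```bash
python3 ring.py pics/m.png 0
```

```text
tcp [ 0.5596 -0.2237  0.0669] 0.659433332261397 blue [ 0.5628 -0.2238] 0.0345
([222.0, 191.0], 76, np.float64(0.0265), np.float64(100.8)) [ 0.5581 -0.1976]
([300.0, 192.0], 77, np.float64(0.0267), np.float64(-26.3)) [ 0.5869 -0.2358]
([260.0, 251.0], 103, np.float64(0.0281), np.float64(-142.3)) [ 0.5406 -0.2408]
ear 125 [ 0.5761 -0.2097] -40.483494
ear 489 [ 0.552 -0.211] 37.279
ear 491 [ 0.5722 -0.2379] 37.169304
```

Emit:
{"name": "arm_command", "arguments": {"translation": [[0.065,0.05,0.8],[0,0,0.8],[0,0,0.45],[0,0,0]], "yaw": [0,0,0,0]}}

```text
t: 17.3
tcp_pos: [0.5618, -0.2242, 0.0274]
tool_rot: [-3.139, 0.001, 0.66]
force: [-0.1, -0.2, -0.8]
grip_width: 0.0598
grip_force: 0.0
```

Emit:
{"name": "arm_command", "arguments": {"translation": [[0,0,0],[0,0,0],[0,0,0],[0,0,0],[0,0,0]], "yaw": [0,0,0,0,0], "hand": 1, "grip_force": 60}}

```text
t: 17.8
tcp_pos: [0.5631, -0.2247, 0.0301]
tool_rot: [3.14, -0.001, 0.66]
force: [0.4, 0.2, 5.8]
grip_width: 0.0381
grip_force: 61.2
```

Emit:
{"name": "arm_command", "arguments": {"translation": [[0,0,0],[0,0,0]], "yaw": [0,0]}}

```text
t: 18.0
tcp_pos: [0.5631, -0.2247, 0.0301]
tool_rot: [3.14, -0.001, 0.66]
force: [-0.3, 0.1, 6.4]
grip_width: 0.0379
grip_force: 61.2
```

Emit:
{"name": "arm_command", "arguments": {"translation": [[0,0,-0.5],[0,0,-1],[0,0,-1],[0,0,-1],[0,0,-1]], "yaw": [0,0,0,0,0]}}

```text
t: 18.5
tcp_pos: [0.5623, -0.2244, 0.1203]
tool_rot: [-3.141, 0.0, 0.66]
force: [0.3, 0.4, -1.5]
grip_width: 0.0384
grip_force: 60.9
```

Emit:
{"name": "arm_command", "arguments": {"translation": [[0,0,0]], "yaw": [0]}}

```text
t: 18.6
tcp_pos: [0.5635, -0.2249, 0.1222]
tool_rot: [3.138, -0.002, 0.66]
force: [0.5, -0.1, -1.1]
grip_width: 0.0381
grip_force: 61.0
```

```bash
python3 -c "
from rig import *; s=get_state();print(s['force'],s['torque'])"; python3 ring.py pics/n.png 0.089; python3 -c "
import cv2;cv2.imwrite('pics/n2.png',cv2.imread('pics/n.png'))"
```

```text
[ 0.49770605 -0.10650687 -1.06605375] [ 0.00813947 -0.02160625  0.01409461]
tcp [ 0.5635 -0.2249  0.1222] 0.6597736500978026 blue [ 0.5658 -0.2242] 0.0331
([211.0, 215.0], 111, np.float64(0.0259), np.float64(106.9)) [ 0.5582 -0.1996]
([306.0, 215.0], 114, np.float64(0.0262), np.float64(-31.9)) [ 0.588  -0.2381]
ear 159 [ 0.5611 -0.2064] 48.547817
ear 155 [ 0.582  -0.2334] 29.625547
mid [ 0.57156694 -0.21988997] perp 37.753 0.034130562
```

View pics/n2.png

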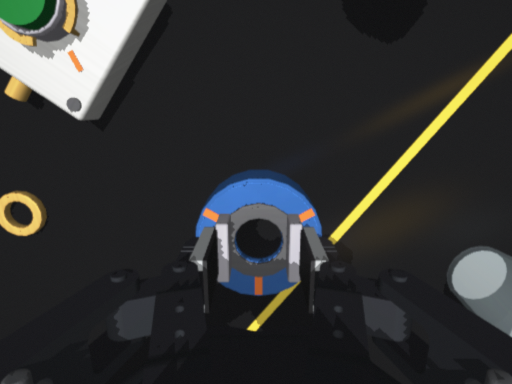

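The ring is held symmetrically: front marks at (211,215) and (306,215), rear mark at (258,285). I'll carry it to a stop short of the cell, turn to yaw 1.086, and measure ring and cell in the same frame.

Emit:
{"name": "arm_command", "arguments": {"translation": [[0.65,-0.89,0],[0.65,-0.89,0],[0.65,-0.89,0],[0.65,-0.89,0],[0.65,-0.89,0]], "yaw": [0,0,0,0,0]}}

```text
t: 19.15
tcp_pos: [0.5586, -0.1133, 0.1177]
tool_rot: [-3.14, 0.001, 0.66]
force: [-0.7, -0.1, -3.1]
grip_width: 0.0379
grip_force: 61.0
```

Emit:
{"name": "arm_command", "arguments": {"translation": [[0.65,-0.89,0],[0.65,-0.89,0],[0,0,0],[0,0,0],[0,0,0]], "yaw": [0,0,-1,-1,-1]}}

```text
t: 19.65
tcp_pos: [0.5575, -0.0699, 0.1178]
tool_rot: [-3.14, 0.001, 0.904]
force: [-0.7, 0.0, -1.8]
grip_width: 0.0377
grip_force: 61.0
```

Emit:
{"name": "arm_command", "arguments": {"translation": [[0,0,0],[0,0,0],[0,0,0],[0,0,0],[0,0,0]], "yaw": [-1,-1,-0.33,0,0]}}

```text
t: 20.15
tcp_pos: [0.5579, -0.0703, 0.1188]
tool_rot: [-3.141, 0.0, 1.084]
force: [-0.4, 0.1, -2.4]
grip_width: 0.0377
grip_force: 61.1
```

```bash
cat > rc.py <<'E'
from h import *
T=tool(); im=camera('wrist'); s=get_state(); print(np.round(T[:3,3],4),s['tool_rot'],s['force'],s['torque'])
cv2.imwrite('pics/rc.png',im)
Ti=np.linalg.inv(T); tf=lambda uv,z:np.round((Ti@np.append(at('wrist',uv,z,T),1))[:2]*1e3,2)
zt=T[2,3]-.030+.023
for b in blobs(im,(0,80,70),(25,255,255),15):
    p=at('wrist',b[0],.03,T)
    if np.hypot(p[0]-.58,p[1]+.0325)<.075 or np.hypot(*tf(b[0],zt))<40: print(np.round(b[0],1),b[1],'w30',np.round(p[:2],4),'r,ang',np.round([np.hypot(p[0]-.58,p[1]+.0325),np.degrees(np.arctan2(p[1]+.0325,p[0]-.58))],3),'tool@ring',tf(b[0],zt))
for b in blobs(im,(45,100,40),(85,255,255),100): print('green',circ(b[2],'wrist',.056,T))
for b in blobs(im,(100,120,50),(125,255,255),300):
    q=cv2.convexHull(cv2.findNonZero(b[2].astype(np.uint8)))[:,0]; t=np.array([tf(u,zt) for u in q]); print('blue',b[0],b[1],t.min(0),t.max(0))
E
python3 rc.py
```

```text
[ 0.5579 -0.0703  0.1188] [-3.14107574e+00  1.90286186e-04  1.08468043e+00] [-0.67514872 -0.82031265 -2.26102488] [ 0.0359268   0.01874618 -0.00133961]
[334.9  89.9] 385 w30 [ 0.6415 -0.0288] r,ang [0.062 3.441] tool@ring [71.95 35.55]
[260.2 102.2] 393 w30 [ 0.5913 -0.0117] r,ang [2.4000e-02 6.1492e+01] tool@ring [66.57  1.75]
[212.8 109. ] 106 w30 [0.5593 0.    ] r,ang [3.90000e-02 1.22511e+02] tool@ring [ 63.58 -20.06]
[306.5 108.6] 105 w30 [ 0.6184 -0.031 ] r,ang [0.038 2.309] tool@ring [63.75 23.02]
[223.1 132.6] 16 w30 [ 0.5576 -0.0179] r,ang [2.70000e-02 1.46934e+02] tool@ring [ 52.85 -15.61]
[290.  154.3] 321 w30 [ 0.5935 -0.0547] r,ang [ 2.6000e-02 -5.8784e+01] tool@ring [42.66 15.98]
[231.5 159.3] 261 w30 [ 0.5535 -0.0378] r,ang [ 2.7000e-02 -1.6863e+02] tool@ring [ 40.22 -11.96]
[188.5 175.8] 331 w30 [ 0.5188 -0.0336] r,ang [ 6.10000e-02 -1.78957e+02] tool@ring [ 32.16 -33.03]
[210.9 214.6] 116 w30 [ 0.5181 -0.0682] r,ang [ 7.10000e-02 -1.50005e+02] tool@ring [ 12.22 -22.95]
[305.9 214.8] 116 w30 [ 0.5834 -0.1029] r,ang [ 7.100e-02 -8.722e+01] tool@ring [12.11 24.79]
[258.  285.1] 132 w30 [ 0.5217 -0.1399] r,ang [   0.122 -118.501] tool@ring [-27.67   0.71]
green (array([ 0.5796, -0.0321]), 0.018)
blue [258.24866536 197.34672661] 3559 [  0.1 -31.5] [34.53 32.95]
blue [240.17816092 282.86590038] 522 [-33.71 -19.59] [-17.54  -1.45]
blue [276.03759398 282.98496241] 532 [-33.71   3.37] [-17.52  21.  ]
```

In one camera frame: ring centre ≈ TCP + (-0.4, +0.8) mm (tool axes), cell axis ≈ (0.5798, -0.0324), gap bisector 62.3° against yaw 62.15°. I need tool x +44 mm and y +0.8 mm.

Emit:
{"name": "arm_command", "arguments": {"translation": [[0.75,0.02,0],[0.75,0.02,0],[0.71,0,0],[0,0,0.5],[0,0,0]], "yaw": [-0.03,0,0,0,0]}}

```text
t: 20.7
tcp_pos: [0.5788, -0.0308, 0.1075]
tool_rot: [-3.139, 0.001, 1.09]
force: [0.4, -0.0, -2.1]
grip_width: 0.0384
grip_force: 61.0
```

Emit:
{"name": "arm_command", "arguments": {"translation": [[0,0,0],[0,0,0.5],[0,0,0.5],[0,0,0.2],[0,0,0]], "yaw": [0,0,0,0,0]}}

```text
t: 21.2
tcp_pos: [0.5789, -0.0316, 0.0843]
tool_rot: [-3.14, 0.001, 1.088]
force: [0.0, -0.6, -1.5]
grip_width: 0.038
grip_force: 61.0
```

Emit:
{"name": "arm_command", "arguments": {"translation": [[0,0,0.15],[0,0,0.15],[0,0,0.1],[0,0,0]], "yaw": [0,0,0,0]}}

```text
t: 21.6
tcp_pos: [0.5793, -0.0315, 0.077]
tool_rot: [-3.141, 0.0, 1.089]
force: [0.3, 0.3, -2.0]
grip_width: 0.038
grip_force: 61.0
```

Emit:
{"name": "arm_command", "arguments": {"translation": [[0,0,0.1],[0,0,0.1],[0,0,0]], "yaw": [0,0,0]}}

```text
t: 21.9
tcp_pos: [0.5792, -0.0315, 0.073]
tool_rot: [-3.141, 0.0, 1.089]
force: [0.5, 0.1, -1.8]
grip_width: 0.0381
grip_force: 61.0
```

Emit:
{"name": "arm_command", "arguments": {"translation": [[0,0,0.1],[0,0,0.1],[0,0,0]], "yaw": [0,0,0]}}

```text
t: 22.2
tcp_pos: [0.5792, -0.0315, 0.0689]
tool_rot: [-3.141, 0.0, 1.089]
force: [0.2, 0.0, -2.9]
grip_width: 0.0383
grip_force: 61.0
```

Emit:
{"name": "arm_command", "arguments": {"translation": [[0,0,0.05],[0,0,0],[0,0,0]], "yaw": [0,0,0]}}

```text
t: 22.5
tcp_pos: [0.5794, -0.0315, 0.0683]
tool_rot: [-3.142, 0.0, 1.089]
force: [0.3, 0.0, -2.2]
grip_width: 0.0384
grip_force: 61.1
```

```bash
python3 -c "
from rig import *; s=get_state();print(s['tcp_pos'],s['force'],s['torque'])"
```

```text
[ 0.57937384 -0.03151395  0.06829575] [ 0.2946774   0.0486955  -2.19827854] [ 0.00290005 -0.03057902 -0.01028322]
```

Emit:
{"name": "arm_command", "arguments": {"translation": [[0,0,0.05],[0,0,0],[0,0,0]], "yaw": [0,0,0]}}

```text
t: 22.8
tcp_pos: [0.5795, -0.0315, 0.0675]
tool_rot: [3.141, -0.0, 1.089]
force: [-0.2, -0.3, 0.8]
grip_width: 0.0383
grip_force: 61.3
```

Emit:
{"name": "arm_command", "arguments": {"translation": [[0,0,0.03],[0,0,0],[0,0,0]], "yaw": [0,0,0]}}

```text
t: 23.1
tcp_pos: [0.5794, -0.0315, 0.0667]
tool_rot: [3.141, -0.0, 1.089]
force: [1.3, 0.1, -0.0]
grip_width: 0.0378
grip_force: 61.3
```

```bash
python3 -c "
from rig import *; s=get_state();print(s['tcp_pos'],s['force'],s['torque'])"
```

```text
[ 0.57943333 -0.03150579  0.06672903] [ 1.26640249  0.10490205 -0.03347715] [-0.05033505 -0.03888628  0.0313422 ]
```

The ring now rests on the sprung glass (its weight has come off the wrist). I'll turn clockwise, which is +tool yaw.

Emit:
{"name": "arm_command", "arguments": {"translation": [[0,0,0],[0,0,0],[0,0,0],[0,0,0],[0,0,0]], "yaw": [1,1,1,1,0]}}

```text
t: 23.6
tcp_pos: [0.5794, -0.0315, 0.0667]
tool_rot: [3.141, -0.0, 0.767]
force: [-0.3, 0.0, 0.6]
grip_width: 0.038
grip_force: 61.3
```

```bash
cat > s.py <<'E'
from rig import *
s=get_state();print(s['tcp_pos'].round(4),s['tool_rot'][2].round(4),s['force'].round(2),s['torque'].round(3),s['joint_positions'][5].round(2))
E
python3 s.py
```

```text
[ 0.5794 -0.0315  0.0667] 0.7673 [-0.25  0.01  0.59] [ 0.038  0.04  -0.067] 0.69
```

Emit:
{"name": "arm_command", "arguments": {"translation": [[0,0,0],[0,0,0],[0,0,0],[0,0,0],[0,0,0]], "yaw": [1,1,1,0,0]}}

```text
t: 24.1
tcp_pos: [0.5794, -0.0315, 0.0667]
tool_rot: [3.142, -0.0, 0.532]
force: [0.0, -0.0, 1.4]
grip_width: 0.0381
grip_force: 61.3
```

```bash
python3 s.py
```

```text
[ 0.5794 -0.0315  0.0667] 0.5323 [ 0.05 -0.04  1.39] [-0.035 -0.018  0.017] 0.92
```

Emit:
{"name": "arm_command", "arguments": {"translation": [[0,0,0],[0,0,0],[0,0,0.01],[0,0,0]], "yaw": [1,0.5,0.5,0]}}

```text
t: 24.5
tcp_pos: [0.5794, -0.0315, 0.0665]
tool_rot: [3.142, -0.0, 0.371]
force: [-0.7, -0.0, -0.7]
grip_width: 0.0378
grip_force: 61.3
```

```bash
python3 s.py
```

```text
[ 0.5794 -0.0315  0.0665] 0.3706 [-0.66 -0.   -0.72] [-0.012  0.026 -0.   ] 1.08
```

Emit:
{"name": "arm_command", "arguments": {"translation": [[0,0,0.01],[0,0,0.01],[0,0,0]], "yaw": [0.5,0.5,0]}}

```text
t: 24.8
tcp_pos: [0.5794, -0.0315, 0.0661]
tool_rot: [-3.142, -0.0, 0.291]
force: [-0.4, 0.5, -0.3]
grip_width: 0.0381
grip_force: 61.3
```

```bash
python3 s.py
```

```text
[ 0.5794 -0.0315  0.0661] 0.2907 [-0.44  0.54 -0.33] [-0.052 -0.037  0.025] 1.16
```

Create s.py:
```python
from rig import *
import numpy as np
F=[]
for i in range(5):
    camera('wrist'); s=get_state(); F.append(np.r_[s['force'],s['torque']])
F=np.array(F); print(s['t'],s['tcp_pos'].round(4),s['tool_rot'][2].round(4),F.mean(0).round(2),'Tz sd',F[:,5].std().round(3))
```

```text
(no output)
```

Emit:
{"name": "arm_command", "arguments": {"translation": [[0,0,0.02],[0,0,0.02],[0,0,0]], "yaw": [1,1,0]}}

```text
t: 25.1
tcp_pos: [0.5794, -0.0315, 0.0653]
tool_rot: [-3.142, -0.0, 0.13]
force: [0.1, 1.0, 1.0]
grip_width: 0.0382
grip_force: 61.4
```

```bash
python3 s.py
```

```text
25.35 [ 0.5794 -0.0315  0.0653] 0.1308 [-0.08 -0.36  0.82 -0.    0.01 -0.02] Tz sd 0.014
```

Emit:
{"name": "arm_command", "arguments": {"translation": [[0,0,0],[0,0,0.01],[0,0,0]], "yaw": [0.7,0.5,0]}}

```text
t: 25.65
tcp_pos: [0.5794, -0.0315, 0.0651]
tool_rot: [3.142, -0.0, 0.033]
force: [-0.9, 0.4, 1.3]
grip_width: 0.0377
grip_force: 61.3
```

```bash
python3 s.py
```

```text
25.9 [ 0.5794 -0.0315  0.0651] 0.0337 [ 0.11 -0.1   1.03  0.02 -0.01 -0.02] Tz sd 0.017
```

Emit:
{"name": "arm_command", "arguments": {"translation": [[0,0,0.01],[0,0,0]], "yaw": [0.5,0]}}

```text
t: 26.1
tcp_pos: [0.5794, -0.0315, 0.065]
tool_rot: [3.142, -0.0, -0.007]
force: [-0.1, -0.1, 1.8]
grip_width: 0.0385
grip_force: 61.5
```

```bash
python3 s.py
```

```text
26.35 [ 0.5794 -0.0315  0.065 ] -0.0066 [-0.12 -0.21  2.35 -0.01  0.07  0.02] Tz sd 0.008
```

Emit:
{"name": "arm_command", "arguments": {"translation": [[0,0,0],[0,0,0]], "yaw": [0.5,0]}}

```text
t: 26.55
tcp_pos: [0.5794, -0.0315, 0.0649]
tool_rot: [3.142, -0.0, -0.048]
force: [0.2, 0.4, 3.2]
grip_width: 0.0379
grip_force: 61.5
```

```bash
python3 s.py
```

```text
26.8 [ 0.5794 -0.0315  0.0649] -0.0467 [-0.08 -0.23  2.59 -0.01  0.   -0.01] Tz sd 0.02
```

Emit:
{"name": "arm_command", "arguments": {"translation": [[0,0,0],[0,0,0]], "yaw": [0.5,0]}}

```text
t: 27.0
tcp_pos: [0.5794, -0.0315, 0.0649]
tool_rot: [3.142, -0.0, -0.088]
force: [0.3, -0.4, 2.5]
grip_width: 0.0378
grip_force: 61.5
```

```bash
python3 s.py
```

```text
27.25 [ 0.5794 -0.0315  0.0649] -0.0867 [-0.21 -0.31  2.55 -0.01 -0.01 -0.01] Tz sd 0.028
```

Emit:
{"name": "arm_command", "arguments": {"translation": [[0,0,0],[0,0,0]], "yaw": [0.5,0]}}

```text
t: 27.45
tcp_pos: [0.5794, -0.0315, 0.0649]
tool_rot: [-3.142, -0.0, -0.128]
force: [0.4, -0.9, 3.1]
grip_width: 0.038
grip_force: 61.5
```

```bash
python3 s.py
```

```text
27.7 [ 0.5794 -0.0315  0.0649] -0.1267 [ 0.56  0.14  2.89  0.03 -0.08  0.04] Tz sd 0.028
```

Emit:
{"name": "arm_command", "arguments": {"translation": [[0,0,0],[0,0,0]], "yaw": [0.5,0]}}

```text
t: 27.9
tcp_pos: [0.5794, -0.0315, 0.0649]
tool_rot: [-3.142, -0.0, -0.168]
force: [0.5, 0.5, 1.7]
grip_width: 0.0381
grip_force: 61.5
```

```bash
python3 s.py
```

```text
28.15 [ 0.5794 -0.0315  0.0649] -0.1666 [ 1.02  0.13  1.64  0.07 -0.26  0.06] Tz sd 0.016
```

The ribs are engaging: the vertical load is shifting off the arm and torque is rising. I'll follow the helix down.

Emit:
{"name": "arm_command", "arguments": {"translation": [[0,0,0.01],[0,0,0]], "yaw": [0.5,0]}}

```text
t: 28.35
tcp_pos: [0.5794, -0.0315, 0.0647]
tool_rot: [-3.142, -0.0, -0.208]
force: [1.1, -0.0, 1.8]
grip_width: 0.0379
grip_force: 61.5
```

```bash
python3 s.py
```

```text
28.6 [ 0.5795 -0.0315  0.0648] -0.2067 [ 1.61  0.24  2.5   0.08 -0.3   0.09] Tz sd 0.016
```

Emit:
{"name": "arm_command", "arguments": {"translation": [[0,0,0.01],[0,0,0]], "yaw": [0.5,0]}}

```text
t: 28.8
tcp_pos: [0.5795, -0.0315, 0.0646]
tool_rot: [-3.142, -0.0, -0.248]
force: [3.3, 0.3, 4.0]
grip_width: 0.0378
grip_force: 61.7
```

```bash
python3 s.py
```

```text
29.05 [ 0.5795 -0.0315  0.0646] -0.2466 [ 1.96  0.2   3.95  0.1  -0.36  0.1 ] Tz sd 0.018
```

Emit:
{"name": "arm_command", "arguments": {"translation": [[0,0,0.005],[0,0,0]], "yaw": [0.5,0]}}

```text
t: 29.25
tcp_pos: [0.5795, -0.0315, 0.0645]
tool_rot: [-3.142, -0.0, -0.288]
force: [2.3, 0.9, 5.1]
grip_width: 0.0381
grip_force: 61.7
```

```bash
python3 s.py
```

```text
29.5 [ 0.5795 -0.0315  0.0645] -0.2866 [ 3.1  -0.    4.8   0.08 -0.48  0.14] Tz sd 0.034
```

Emit:
{"name": "arm_command", "arguments": {"translation": [[0,0,0.005],[0,0,0]], "yaw": [0.4,0]}}

```text
t: 29.7
tcp_pos: [0.5795, -0.0315, 0.0644]
tool_rot: [-3.142, -0.0, -0.32]
force: [2.9, -0.3, 5.1]
grip_width: 0.0379
grip_force: 61.8
```

```bash
python3 s.py
```

```text
29.95 [ 0.5795 -0.0315  0.0644] -0.3188 [ 3.08 -0.45  5.04  0.06 -0.56  0.21] Tz sd 0.036
```

Emit:
{"name": "arm_command", "arguments": {"translation": [[0,0,0],[0,0,0]], "yaw": [0.4,0]}}

```text
t: 30.15
tcp_pos: [0.5795, -0.0315, 0.0644]
tool_rot: [-3.142, -0.0, -0.351]
force: [3.4, 0.0, 4.8]
grip_width: 0.0376
grip_force: 61.7
```

```bash
python3 s.py
```

```text
30.4 [ 0.5795 -0.0315  0.0643] -0.3508 [ 4.39 -0.02  4.49  0.03 -0.73  0.28] Tz sd 0.025
```

Emit:
{"name": "arm_command", "arguments": {"translation": [[0,0,0],[0,0,0]], "yaw": [0.3,0]}}

```text
t: 30.6
tcp_pos: [0.5795, -0.0315, 0.0643]
tool_rot: [-3.142, -0.0, -0.376]
force: [5.1, -0.6, 4.5]
grip_width: 0.0379
grip_force: 61.7
```

```bash
python3 s.py
```

```text
30.85 [ 0.5795 -0.0315  0.0643] -0.3752 [ 4.87 -0.72  3.91 -0.   -0.93  0.3 ] Tz sd 0.042
```

Emit:
{"name": "arm_command", "arguments": {"translation": [[0.02,-0.01,0],[0,0,0]], "yaw": [0.2,0]}}

```text
t: 31.05
tcp_pos: [0.5796, -0.0315, 0.0642]
tool_rot: [3.141, 0.001, -0.392]
force: [2.2, -1.0, 5.2]
grip_width: 0.0384
grip_force: 61.8
```

```bash
python3 s.py
```

```text
31.3 [ 0.5796 -0.0315  0.0642] -0.392 [ 2.22 -0.74  4.9  -0.13 -0.46  0.34] Tz sd 0.022
```

Emit:
{"name": "arm_command", "arguments": {"translation": [[0,0,0],[0,0,0]], "yaw": [0.3,0]}}

```text
t: 31.5
tcp_pos: [0.5796, -0.0315, 0.0642]
tool_rot: [3.141, 0.0, -0.417]
force: [2.6, -2.5, 4.0]
grip_width: 0.0382
grip_force: 61.7
```

```bash
python3 s.py
```

```text
31.75 [ 0.5796 -0.0315  0.0642] -0.4153 [ 1.65 -1.37  4.61 -0.21 -0.34  0.37] Tz sd 0.026
```

Emit:
{"name": "arm_command", "arguments": {"translation": [[0,0,0],[0,0,0]], "yaw": [0.3,0]}}

```text
t: 31.95
tcp_pos: [0.5797, -0.0315, 0.0641]
tool_rot: [3.141, 0.0, -0.441]
force: [2.3, -1.9, 3.4]
grip_width: 0.0376
grip_force: 61.7
```

```bash
python3 s.py
```

```text
32.2 [ 0.5797 -0.0315  0.0642] -0.4393 [ 1.15 -1.99  3.31 -0.29 -0.24  0.42] Tz sd 0.032
```

The torque is 0.42 N m, firm and well under 0.7. I'll release and retreat.

Emit:
{"name": "arm_command", "arguments": {"translation": [[0,0,0],[0,0,0],[0,0,0],[0,0,0],[0,0,0]], "yaw": [0,0,0,0,0], "hand": 0.25}}

```text
t: 32.7
tcp_pos: [0.5797, -0.0314, 0.0642]
tool_rot: [3.142, 0.0, -0.439]
force: [0.3, -0.4, -0.3]
grip_width: 0.0641
grip_force: 0.0
```

Emit:
{"name": "arm_command", "arguments": {"translation": [[0,0,-0.5],[0,0,-1],[0,0,-1],[0,0,-1],[0,0,0]], "yaw": [0,0,0,0,0]}}

```text
t: 33.2
tcp_pos: [0.5811, -0.0316, 0.1378]
tool_rot: [-3.14, -0.005, -0.439]
force: [-0.3, -0.3, -0.6]
grip_width: 0.064
grip_force: 0.0
```

```bash
python3 ring.py pics/z.png 0.0345; python3 s.py
```

```text
tcp [ 0.5811 -0.0316  0.1378] -0.4394299964431445 blue [ 0.5961 -0.0392] 0.0266
([240.0, 156.0], 15, np.float64(0.0199), np.float64(14.9)) [ 0.6156 -0.0338]
([291.0, 181.0], 45, np.float64(0.0239), np.float64(-121.6)) [ 0.5834 -0.0593]
([224.0, 182.0], 10, np.float64(0.0256), np.float64(74.0)) [ 0.6034 -0.0149]
ear 207 [ 0.6173 -0.0267] -63.49352
ear 171 [ 0.6013 -0.0636] 32.80698
mid [ 0.60927975 -0.04512724] perp -23.386482 0.040242042
33.5 [ 0.5795 -0.0314  0.1334] -0.4394 [ 0.02 -0.06 -0.16  0.01  0.02  0.  ] Tz sd 0.016
```

The ring marks are at 37° and -83°, about 85° clockwise of the gaps. That matches the turn made, less the turntable's springback. Handing in.

```bash
python3 -c "
from rig import *; print(job_done())"
```

```text
the job is handed in; nothing more can be done
None
```

The green glass lies flat in the cell and the blue ring is screwed down snug on it, with a last torque of about 0.42 N m before release. The job was handed in at about 33.5 s. I viewed 11 pictures, one over the limit of 10.

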